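# Put the released part away in its tilt bin

### The arm

A 6-joint arm with a two-finger parallel gripper is mounted at the origin on a cart in front of the work surface, level with it; the furniture and walls round the work are solid. World frame = base frame: x ahead of the robot, y to its left, z up, the work surface at z = 0. Lengths are in m, angles in degrees, forces in N, time in s.
With the tool pointing down it reaches from about 0.35 to 0.95 m from the base axis. Payload 17.4 kg.
Tool frame: the origin (TCP) lies midway between the tips of the shut fingers; the grasp point (between the pads) lies robot.tcp_to_grasp behind it (robot.tcp_to_grasp is the distance from the TCP to the grasp point, in m); z points along the fingers, y is the line along which they close (so a half turn about z gives the same grasp; the last joint's range is limited). The gripper opens to 93 mm and grips with 3 to 60 N. Pads are 15 mm wide; open, the fingers measure 128 mm over their backs; the gripper's body (75 mm by 188 mm) begins 65 mm behind the grasp point.
Start: joints at [68.595, 6.646, 82.598, -0, 90.757, -2.166], TCP at [0.222, 0.637, 0.219] pointing down, gripper open.
Joint ranges: [-162.19, 162.19], [-47.58, 125.68], [4.15, 143.07], [-65.23, 245.23], [0.69, 171.88], [-170.13, 170.13]. Speed limits (degrees/s): [108.29, 108.29, 127.2, 180, 180, 180].

### API

Orientations are given as [roll, pitch, yaw] about the fixed x, y, z axes, in that order (R = Rz(yaw) Ry(pitch) Rx(roll)).
In Python, from plant import robot gives the robot as it stands.
- The arm moves only by the shell command python3 -m creep 'ROWS' [FORCE]. ROWS is a JSON object of lists of equal length, an entry for each row: "gripper": the closure, from -1 (fully open) to 1 (shut); "translation": the shift along the world's x, y, z in mm, a list of three; "yaw": the turn about the world's z in degrees. A call has 1 to 10 rows; each row is the pose to reach, as a shift and turn from the pose commanded when the call began; what a row does not reach only later rows make up. A row lasts 1/10 s, in which the tool goes at most 50 mm and 8.59 degrees, less where a joint would pass 70% of its speed; a pose out of reach is approached as far as the arm can. A call with a gripper value outside its range is refused whole. The fingers move at their own pace and stop on an object; FORCE is the grip in N (left out, the last holds). Time passes only in rows, so rows that repeat a pose let the fingers close. It gives the time, the measured TCP pose, the force, the opening and the grip force at its end, in the units of the state.
- robot.observe(): the state, without advancing time (a new reading comes with each control period).
- robot.get_image(name): name is "scene" or "top"; returns (picture, depth): 480x640x3 uint8, red, green, blue; 480x640 float32, m along the optical axis (not along the pixel's ray), 0 where there is no reading.
- robot.calibration(name): a dict with "fx", "fy", "cx", "cy" (pixels), "xyz" and "rotation" of the camera in the world. Camera axes: x right, y down, z forward; pixel columns grow to the right and rows downward; lengths in m; the calibration is good to about 2 mm. A picture is of the moment at which its call begins. calibration takes no time and is no camera call.
- robot.hand_in(): hands the job in; it is judged then, once.
The state is a dict: "time_s": time; "qpos": joint angles; "joint_velocities": joint speeds; "effort": joint torques, N m; "tool_pos": TCP position; "orientation": TCP orientation; "force": force on the tool from outside, world axes, zero at the start; "moment": the same for the moment, N m; "finger_gap": finger opening in m; "finger_force": force on a finger pad.
Only numpy, scipy, OpenCV 4.12 (cv2) and the standard library are available. Lean on these libraries where they do the work, as an engineer would, in place of code of your own. Each camera call takes 0.05 s, during which the arm holds its last target. There are 200 camera calls.

### The job

Put the part that lies in the green tray away in the tilt bin that already holds parts of its kind: pull that bin open by its bar, put the part in and push the bin fully shut again. Keep the other two bins shut, and leave the parts in the yellow tray, which are on hold, and everything else as they are.

Things in the scene. Friction and masses are not known exactly. Their poses are not given: they have to be found in the camera images.
- bin_cabinet: grey steel tilt-bin cabinet, 126 deep x 310 wide x 142 mm high, fixed, with three clear bins side by side (blue bezels). Origin: centre of its underside; x from its front (towards the robot) to its back, y to the left as the robot sees it, z up. Hinge lines of the bins: along y, 60 mm in front of the origin, 14 mm up, middles at y = +100 (left), 0, -100 mm (right)
- bin_left (a joint): tilt of the left bin about its bottom front edge, rad: 0 shut, grows as its top tips towards the robot, 0.8 is the stop. Past about 0.35 its weight (0.32 kg in all) keeps it open against the stop, below that it falls shut; the hinge is free
- bin_left_grip (a point): middle of the left bin's steel bar pull (bar 10 mm thick, straight for 44 mm along the cabinet's y), standing on the top edge of the bin's front; shut, it is 14 mm in front of and 160 mm above the hinge line, clear 27 mm above the cabinet's top; it moves with the bin
- bin_left_in (a point): middle of the left bin's inside, 40 mm above its floor; moves with the bin. Inside, the bin is 88 mm wide, 87 mm deep; clear front 118 mm high, back wall 64 mm. Fully open, the mouth in front of the cabinet reaches from the cabinet's front to 84 mm before it (front edge of the mouth 96 mm above the worktop; its side walls rise from there to 124 mm at the cabinet)
- bin_middle (a joint): tilt of the middle bin about its bottom front edge, rad: 0 shut, grows as its top tips towards the robot, 0.8 is the stop. Past about 0.35 its weight (0.32 kg in all) keeps it open against the stop, below that it falls shut; the hinge is free
- bin_middle_grip (a point): middle of the middle bin's steel bar pull (bar 10 mm thick, straight for 44 mm along the cabinet's y), standing on the top edge of the bin's front; shut, it is 14 mm in front of and 160 mm above the hinge line, clear 27 mm above the cabinet's top; it moves with the bin
- bin_middle_in (a point): middle of the middle bin's inside, 40 mm above its floor; moves with the bin. Inside, the bin is 88 mm wide, 87 mm deep; clear front 118 mm high, back wall 64 mm. Fully open, the mouth in front of the cabinet reaches from the cabinet's front to 84 mm before it (front edge of the mouth 96 mm above the worktop; its side walls rise from there to 124 mm at the cabinet)
- bin_right (a joint): tilt of the right bin about its bottom front edge, rad: 0 shut, grows as its top tips towards the robot, 0.8 is the stop. Past about 0.35 its weight (0.32 kg in all) keeps it open against the stop, below that it falls shut; the hinge is free
- bin_right_grip (a point): middle of the right bin's steel bar pull (bar 10 mm thick, straight for 44 mm along the cabinet's y), standing on the top edge of the bin's front; shut, it is 14 mm in front of and 160 mm above the hinge line, clear 27 mm above the cabinet's top; it moves with the bin
- bin_right_in (a point): middle of the right bin's inside, 40 mm above its floor; moves with the bin. Inside, the bin is 88 mm wide, 87 mm deep; clear front 118 mm high, back wall 64 mm. Fully open, the mouth in front of the cabinet reaches from the cabinet's front to 84 mm before it (front edge of the mouth 96 mm above the worktop; its side walls rise from there to 124 mm at the cabinet)
- green_tray: shallow green tray for released parts, one lies in it; 150 x 150 mm (x, y), fixed, floor 5 mm thick, rim 12 mm high. Origin: centre of its underside, z up
- yellow_tray: shallow yellow tray for parts on hold, two lie in it; 150 x 250 mm (x, y), fixed, floor 5 mm thick, rim 12 mm high. Origin: centre of its underside, z up
- red_cap: red ribbed screw cap, 62 mm in diameter, 26 mm high, 12 to 45 g; lies flat in one of the two trays at the start. Origin: centre of its underside, z up
- red_cap_stock: stock of the same kind as red_cap (red ribbed screw cap, 62 mm in diameter, 26 mm high): lies on the floor of one of the bins, seen through its clear front. Origin: centre of its underside
- blue_cap: blue ribbed screw cap, 46 mm in diameter, 26 mm high, 12 to 45 g; lies flat in one of the two trays at the start. Origin: centre of its underside, z up
- blue_cap_stock: stock of the same kind as blue_cap (blue ribbed screw cap, 46 mm in diameter, 26 mm high): lies on the floor of one of the bins, seen through its clear front, a second one like it stacked on top. Origin: centre of its underside
- stopper: black rubber stopper, 43 mm in diameter, 27 mm high, 12 to 45 g; lies flat in one of the two trays at the start. Origin: centre of its underside, z up
- stopper_stock: stock of the same kind as stopper (black rubber stopper, 43 mm in diameter, 27 mm high): lies on the floor of one of the bins, seen through its clear front, a second one like it stacked on top. Origin: centre of its underside
- jar: white screw-top jar, 64 mm in diameter, 82 mm high, bystander; origin at its underside
- small_bottle: small glass bottle with blue cap, 57 mm in diameter, 118 mm high, bystander; origin at its underside
- marker: felt marker, 130 mm long, bystander; origin at its underside
Not all that is in view belongs to the job. Leave any pink or turquoise look-alike of the blue_cap alone.

How it is judged:
By the outcome, as a careful person would: the job done as asked, in the order asked, and still so for the second after the job is handed in, with the robot touching nothing.
It also fails if it takes over 67 s, if anything falls off the work surface, if the arm or the gripper's body presses on something with over 40 N, if the wrist force passes 120 N, or if a joint passes its speed limit or range.

## Working session

There is one attempt and no reset: what is moved stays moved. The work goes in short steps, Python scripts to look and compute and a shell command to move; the robot and the scene stay as the last step left them, time stands still between calls to the robot, and variables do not carry over. Pictures are saved under pics/ and viewed, at most 10 in all, crops included, and the job is handed in when it is done.

```bash
mkdir -p pics; ls; python3 - <<'E'
from plant import robot
import cv2,numpy as np
s=robot.observe();print(s, robot.tcp_to_grasp)
for n in("scene","top"):
    p,d=robot.get_image(n);cv2.imwrite(f"pics/{n}0.png",p[...,::-1]);np.savez(f"pics/{n}0.npz",p=p,d=d);print(n,robot.calibration(n),(d>0).mean())
E
```

```text
pics
{'time_s': 0.0, 'qpos': array([ 6.85927964e+01,  6.67285390e+00,  8.26351480e+01,  7.26110912e-04,
        9.07548671e+01, -2.16576223e+00]), 'joint_velocities': array([ 0.03674807, -0.13581434, -0.00795461, -0.09861895,  0.03433144,
        0.05049245]), 'effort': array([-4.60870706e-04, -7.21242714e+01, -6.22619462e+01,  7.78938504e-02,
        2.37055676e-02, -8.91818536e-05]), 'tool_pos': array([0.22237953, 0.63711044, 0.21792661]), 'orientation': array([-1.79937203e+02, -3.10140291e-03,  1.60758566e+02]), 'force': array([-0.64340475, -0.02803658,  0.27492457]), 'moment': array([ 0.01231599,  0.00547705, -0.01540412]), 'finger_force': 0.0, 'finger_gap': 0.0930912723646806} 0.0188
scene {'fx': 594.1502168177012, 'fy': 594.1502168177012, 'cx': 325.47632513751137, 'cy': 239.88275614784527, 'xyz': array([-0.2834806 , -0.72772263,  0.88738545]), 'rotation': array([-1.23543202e+02,  5.83292894e-02, -4.37711065e+01])} 0.9962369791666666
top {'fx': 490.59054634236304, 'fy': 490.59054634236304, 'cx': 309.66770822059846, 'cy': 232.6662846065173, 'xyz': array([0.41605996, 0.13691449, 1.15470115]), 'rotation': array([-1.72331259e+02,  5.32903059e-02, -9.14987846e+01])} 0.9960384114583334
```

View pics/scene0.png

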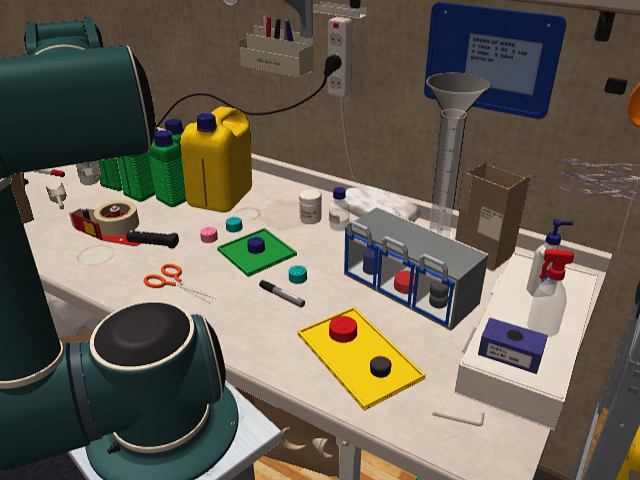

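View pics/top0.png

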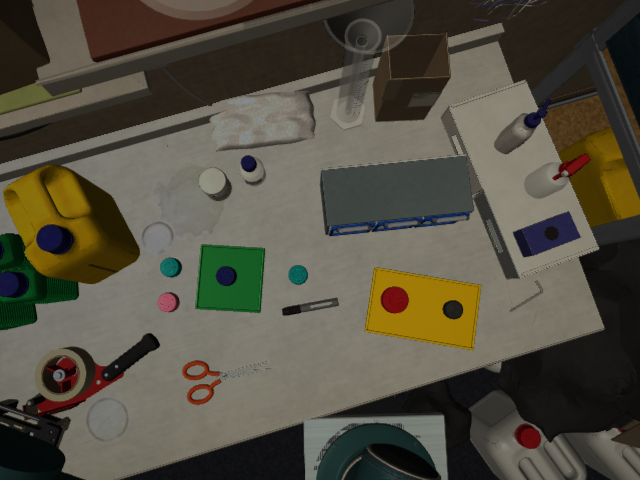

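The green tray holds the blue cap: top view (226,276), scene view (256,245). The blue stock is in the left bin, at scene (371,260). The red cap and stopper are in the yellow tray. Next I'll measure the cap and the cabinet.

```bash
cat >h.py <<'E'
import numpy as np,cv2
from plant import robot
from scipy.spatial.transform import Rotation as R
def cloud(n,d):
    c=robot.calibration(n);v,u=np.mgrid[:480,:640]
    P=np.stack([(u-c['cx'])/c['fx']*d,(v-c['cy'])/c['fy']*d,d],-1)
    return P@R.from_euler('xyz',c['rotation'],degrees=True).as_matrix().T+c['xyz']
def ray(n,u,v,z):
    c=robot.calibration(n);r=R.from_euler('xyz',c['rotation'],degrees=True).as_matrix()@[(u-c['cx'])/c['fx'],(v-c['cy'])/c['fy'],1]
    return c['xyz']+r*(z-c['xyz'][2])/r[2]
E
python3 - <<'E'
from h import *
for n,roi,croi in(("top",(150,240,310,480),(240,310,195,265)),("scene",(200,330,340,490),(225,275,218,296))):
    f=np.load(f"pics/{n}0.npz");p,d=f['p'].astype(int),f['d'];P=cloud(n,d)
    a,b,c,e=croi;q=p[a:b,c:e];m=((q[...,2]>q[...,1]+15)&(q[...,2]>q[...,0]+15)).astype(np.uint8)
    k,l,st,ce=cv2.connectedComponentsWithStats(m);i=1+st[1:,4].argmax();X=P[a:b,c:e][l==i]
    print(n,"cap px",ce[i]+[c,a],st[i],"cloud med",np.median(X,0),X.min(0),X.max(0), "ray",ray(n,*(ce[i]+[c,a]),.031 if n=="top" else .02))
    X=X[X[:,2]>np.percentile(X[:,2],60)-.003];print(" top pts centre",(X.min(0)+X.max(0))/2,np.ptp(X,0))
    a,b,c,e=roi;X=P[a:b,c:e].reshape(-1,3)
    T=X[abs(X[:,2]-.142)<.006]
    for cc in [T]:
        r=cv2.minAreaRect(cc[:,:2].astype(np.float32));print(" cabinet top n",len(cc),np.median(cc[:,2]),r,cv2.boxPoints(r).tolist())
    B=X[(X[:,2]>.16)&(X[:,2]<.19)];print(" bars",len(B))
    if len(B):
        lab=B[:,1];o=np.argsort(lab);g=np.split(B[o],np.where(np.diff(lab[o])>.015)[0]+1)
        for h in g: print("  ",len(h),h.mean(0),h.min(0),h.max(0))
    t=P[350:370,200:300] if n=="top" else P[280:300,230:260];print(" table z",np.median(t[...,2]))
E
```

```text
top cap px [225.19475655 275.56928839] [ 21  27  19  18 267] cloud med [0.47299819 0.32945609 0.03207254] [0.41605996 0.13691449 0.02513926] [0.49322742 0.35075838 1.15470115] ray [0.47354481 0.32951281 0.031     ]
 top pts centre [0.45464369 0.24383644 0.59216781] [0.07716746 0.21384389 1.12506667]
 cabinet top n 8508 0.14285398585962805 ((0.6336279511451721, -0.0520777553319931), (0.13688404858112335, 0.31041499972343445), 4.346464157104492) [[0.5536199808120728, 0.09749632328748703], [0.5771455764770508, -0.21202591061592102], [0.7136359214782715, -0.20165184140205383], [0.6901103258132935, 0.10787039995193481]]
 bars 490
   165 [ 0.56907929 -0.15339901  0.17738341] [ 0.56276258 -0.19097774  0.1600368 ] [ 0.57631737 -0.12340877  0.18340377]
   163 [ 0.56154417 -0.05468322  0.17716108] [ 0.55530358 -0.09025587  0.16301667] [ 0.56882094 -0.02334077  0.18468473]
   162 [0.55399773 0.04367161 0.17730857] [0.54749216 0.00968184 0.16077921] [0.56086567 0.0762565  0.18342138]
 table z 0.0011695978664956197
scene cap px [255.57264957 244.94871795] [ 30  12  17  17 234] cloud med [0.46793143 0.31859765 0.02769213] [-0.2834806  -0.72772263  0.00449432] [0.49354524 0.34733495 0.88738545] ray [0.47290786 0.32674318 0.02      ]
 top pts centre [ 0.10503232 -0.19019384  0.45741708] [0.77702584 1.07505758 0.85993675]
 cabinet top n 4114 0.14238665707334763 ((0.7069474458694458, -0.04728919267654419), (0.29602593183517456, 0.3145003318786621), 4.104741096496582) [[0.5480581521987915, 0.09896283596754074], [0.5705701112747192, -0.21473075449466705], [0.8658367395401001, -0.19354122877120972], [0.8433247804641724, 0.12015236914157867]]
 bars 624
   489 [ 0.65526913 -0.10637463  0.17251051] [ 0.55401912 -0.19231824  0.16005684] [ 0.84697519 -0.02849801  0.1881546 ]
   135 [0.5531233  0.0377956  0.17361736] [0.54671375 0.0059363  0.16037851] [0.56298228 0.07201551 0.18154105]
 table z 0.00104109287394627
```

```bash
python3 -m creep '{"gripper":[-1,-1,-1,-1,-1,-1,-1,-1,-1,-1],"translation":[[10,-20,40],[30,-60,70],[55,-100,90],[80,-145,90],[105,-190,90],[130,-235,90],[155,-280,90],[180,-325,90],[205,-370,90],[230,-415,90]],"yaw":[-3,-10,-18,-26,-34,-42,-50,-58,-64,-66.4]}' && python3 -m creep '{"gripper":[-1,-1,-1,-1,-1,-1,-1],"translation":[[25,-45,0],[50,-90,0],[75,-135,0],[101.6,-179,0],[101.6,-179,-30],[101.6,-179,-60],[101.6,-179,-60]],"yaw":[0,0,0,0,0,0,0]}'
```

```text
time_s: 1.1
tool_pos: [0.4456, 0.2334, 0.3086]
orientation: [180.0, -0.0, 94.1]
force: [0.5, 0.6, 0.4]
finger_gap: 0.093
finger_force: 0.0
time_s: 1.8
tool_pos: [0.5456, 0.0558, 0.2444]
orientation: [-179.6, -0.0, 94.3]
force: [0.1, -0.1, 0.5]
finger_gap: 0.0932
finger_force: 0.0
```

```bash
python3 -m creep '{"gripper":[-1,-1,-1],"translation":[[0,0,0],[0,0,0],[0,0,0]],"yaw":[0,0,0]}'; python3 - <<'E'
from h import *
p,d=robot.get_image("scene");cv2.imwrite("pics/s1.png",p[120:360,260:580,::-1].repeat(2,0).repeat(2,1))
E
```

```text
time_s: 2.1
tool_pos: [0.5471, 0.0567, 0.2504]
orientation: [179.9, 0.0, 94.4]
force: [-0.4, 0.5, 0.1]
finger_gap: 0.0926
finger_force: 0.0
```

View pics/s1.png

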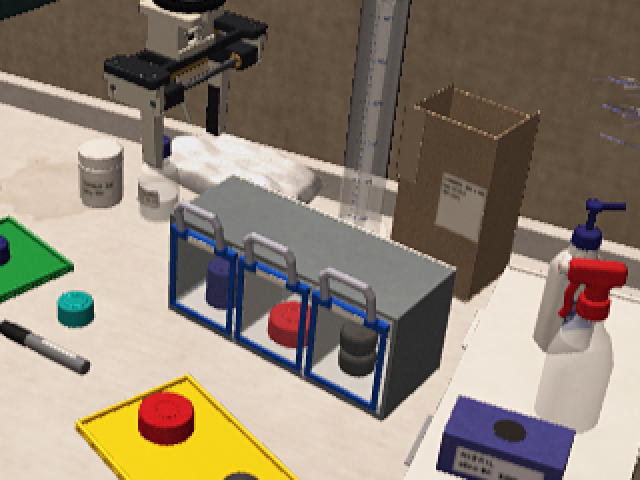

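The left bin holds the stacked blue caps, at crop (222,283). The gripper is above that bin's bar at crop (200,215), slightly to the left of it. I'll centre it, descend and close loosely.

```bash
python3 -m creep '{"gripper":[-1,-1,-1,-1,-1,0.65,0.65,0.65,0.65,0.65],"translation":[[7,-14,-20],[7,-14,-45],[7,-14,-70],[7,-14,-88],[7,-14,-88],[7,-14,-88],[7,-14,-88],[7,-14,-88],[7,-14,-88],[7,-14,-88]],"yaw":[0,0,0,0,0,0,0,0,0,0]}' 5
```

```text
time_s: 3.15
tool_pos: [0.5539, 0.0424, 0.1611]
orientation: [180.0, 0.0, 94.4]
force: [-0.6, 0.8, -0.1]
finger_gap: 0.0576
finger_force: 0.0
```

```bash
python3 -m creep '{"gripper":[0.65,0.65,0.65,0.65,0.65,0.65,0.65],"translation":[[0,0,0],[0,0,0],[0,0,0],[0,0,0],[0,0,0],[0,0,0],[0,0,0]],"yaw":[0,0,0,0,0,0,0]}' && python3 -m creep '{"gripper":[0.65,0.65,0.65,0.65,0.65,0.65,0.65,0.65],"translation":[[-7,-0.5,-1],[-14,-1.1,-2],[-21,-1.6,-3],[-27.5,-2.1,-5],[-34,-2.6,-7],[-41,-3.1,-9],[-47,-3.6,-11],[-53.7,-4.1,-14]],"yaw":[0,0,0,0,0,0,0,0]}'
```

```text
time_s: 3.85
tool_pos: [0.5538, 0.0424, 0.1606]
orientation: [180.0, -0.0, 94.4]
force: [0.9, -0.7, -0.2]
finger_gap: 0.0165
finger_force: 0.0
time_s: 4.65
tool_pos: [0.4996, 0.0383, 0.1465]
orientation: [180.0, -0.0, 94.4]
force: [0.7, 0.2, 0.5]
finger_gap: 0.0165
finger_force: 0.1
```

```bash
python3 -m creep '{"gripper":[0.65,0.65,0.65,0.65,0.65,0.65,0.65,0.65,0.65],"translation":[[-6,-0.5,-3],[-12,-1,-6.5],[-18,-1.5,-10.5],[-24,-2,-14.5],[-31,-2.5,-19.5],[-38,-3,-25.5],[-45.6,-3.5,-32.5],[-54,-4.2,-42],[-54,-4.2,-42]],"yaw":[0,0,0,0,0,0,0,0,0]}'; python3 - <<'E'
from h import *
p,d=robot.get_image("scene");cv2.imwrite("pics/s2.png",p[120:360,260:580,::-1].repeat(2,0).repeat(2,1))
E
```

```text
time_s: 5.55
tool_pos: [0.4447, 0.034, 0.1031]
orientation: [-179.9, -0.0, 94.4]
force: [0.0, -0.6, -0.5]
finger_gap: 0.0162
finger_force: 0.0
```

View pics/s2.png

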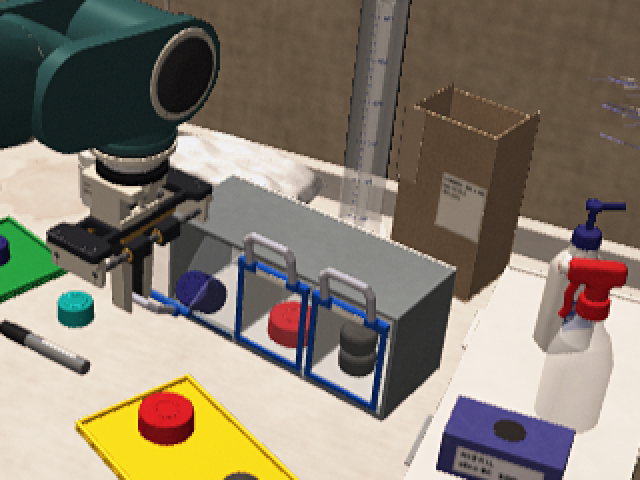

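The bin is open, with its bar at crop (150,300). Next I'll lift off, turn 90° and move over the cap.

```bash
python3 -m creep '{"gripper":[0.65,0.65,0.65,0.65,-0.5,-0.5,-0.5,-0.5,-0.5,-0.5],"translation":[[0,0,15],[0,0,45],[0,0,80],[0,0,115],[5,40,120],[10,85,120],[15,130,120],[20,180,120],[25,230,120],[29,270,120]],"yaw":[0,0,0,0,8,16,24,32,40,48]}' && python3 -m creep '{"gripper":[-0.5,-0.5,-0.5,-0.5,-0.5,-0.5,-0.5,-0.5,-0.5],"translation":[[0,24,0],[0,24,0],[0,24,-20],[0,24,-50],[0,24,-80],[0,24,-120],[0,24,-120],[0,24,-120],[0,24,-120]],"yaw":[8,16,24,32,40,42,42,42,42]}'
```

```text
time_s: 6.6
tool_pos: [0.4752, 0.307, 0.2262]
orientation: [179.9, 0.0, 142.7]
force: [-0.2, -0.3, 0.2]
finger_gap: 0.0597
finger_force: 0.0
time_s: 7.5
tool_pos: [0.4761, 0.3287, 0.1076]
orientation: [179.9, 0.2, -175.7]
force: [0.9, 0.6, 0.2]
finger_gap: 0.0698
finger_force: 0.0
```

```bash
python3 -m creep '{"gripper":[-0.5,-0.5,-0.5,-0.5,-0.5,-0.5,-0.5,0.3,0.3,0.3],"translation":[[-2.5,0,-30],[-2.5,0,-55],[-2.5,0,-75],[-2.5,0,-88],[-2.5,0,-97],[-2.5,0,-97],[-2.5,0,-97],[-2.5,0,-97],[-2.5,0,-97],[-2.5,0,-97]],"yaw":[0,0,0,0,0,0,0,0,0,0]}' 10 && python3 -m creep '{"gripper":[0.3,0.3,0.3,0.3,0.3],"translation":[[0,0,0],[0,0,0],[0,0,0],[0,0,0],[0,0,0]],"yaw":[0,0,0,0,0]}'
```

```text
time_s: 8.5
tool_pos: [0.4727, 0.3282, 0.0081]
orientation: [180.0, 0.0, -175.6]
force: [0.0, -0.4, 0.5]
finger_gap: 0.0505
finger_force: 0.0
time_s: 9.0
tool_pos: [0.4727, 0.3282, 0.008]
orientation: [180.0, 0.0, -175.6]
force: [-0.8, -0.5, 5.7]
finger_gap: 0.0454
finger_force: 10.0
```

```bash
python3 -m creep '{"gripper":[0.3,0.3,0.3,0.3,0.3,0.3,0.3,0.3,0.3,0.3],"translation":[[0,0,20],[0,0,60],[0,0,110],[0,0,160],[5,-35,195],[12,-75,200],[20,-115,200],[28,-155,200],[36,-195,200],[43,-235,200]],"yaw":[0,0,0,0,0,0,0,0,0,0]}' && python3 -m creep '{"gripper":[0.3,0.3,0.3,0.3,0.3],"translation":[[4,-27,0],[7,-52,0],[7,-52,0],[7,-52,0],[7,-52,0]],"yaw":[0,0,0,0,0]}'; python3 - <<'E'
from h import *
p,d=robot.get_image("scene");cv2.imwrite("pics/s3.png",p[120:360,260:580,::-1].repeat(2,0).repeat(2,1))
E
```

```text
time_s: 10.0
tool_pos: [0.5155, 0.0914, 0.2075]
orientation: [-180.0, -0.0, -175.6]
force: [-0.1, -0.2, 0.1]
finger_gap: 0.0455
finger_force: 10.0
time_s: 10.5
tool_pos: [0.5225, 0.0417, 0.2075]
orientation: [180.0, -0.0, -175.6]
force: [0.2, -0.3, -1.6]
finger_gap: 0.0458
finger_force: 10.0
```

View pics/s3.png

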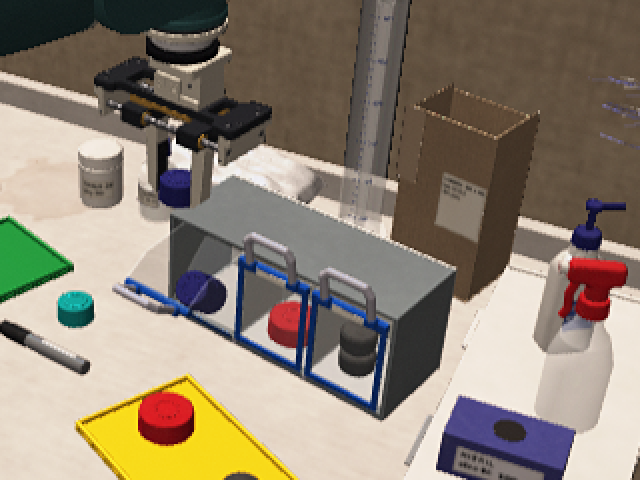

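The cap is held at crop (176,188) over the open bin. I'll lower it and release.

```bash
python3 -m creep '{"gripper":[0.3,0.3,0.3,0.3,0.3,-0.2,-0.2,-0.2,-0.2,-0.2],"translation":[[0,0,-25],[0,0,-50],[0,0,-70],[0,0,-85],[0,0,-85],[0,0,-85],[0,0,-85],[0,0,-85],[0,0,-85],[0,0,-85]],"yaw":[0,0,0,0,0,0,0,0,0,0]}' && python3 -m creep '{"gripper":[-0.2,-0.2,-0.2,-0.2,-0.2,0.9,0.9,0.9,0.9,0.9],"translation":[[0,0,25],[0,0,60],[0,0,100],[-45,-4,110],[-95,-8,120],[-145,-12,120],[-180,-12,120],[-180,-12,120],[-180,-12,120],[-180,-12,120]],"yaw":[0,0,0,0,0,0,0,0,0,0]}'; python3 - <<'E'
from h import *
p,d=robot.get_image("scene");cv2.imwrite("pics/s4.png",p[120:360,260:580,::-1].repeat(2,0).repeat(2,1))
E
```

```text
time_s: 11.55
tool_pos: [0.5227, 0.0411, 0.123]
orientation: [-180.0, 0.0, -175.6]
force: [-0.6, -0.2, -0.0]
finger_gap: 0.0554
finger_force: 0.0
time_s: 12.55
tool_pos: [0.3431, 0.0291, 0.2426]
orientation: [-180.0, -0.0, -175.6]
force: [0.7, -0.2, 0.2]
finger_gap: 0.0204
finger_force: 0.0
```

View pics/s4.png

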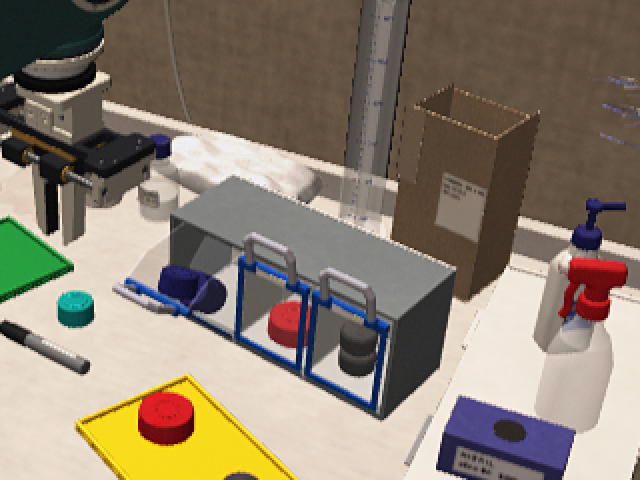

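The blue cap now lies in the open bin at crop (175,285), beside its stock. Next I'll go in front of the bar and push the bin shut along its arc.

```bash
python3 -m creep '{"gripper":[1,1,1,1,1,1],"translation":[[20,2,-45],[45,4,-90],[65,5,-125],[68,5,-143],[68,5,-143],[68,5,-143]],"yaw":[0,0,0,0,0,0]}' && python3 -m creep '{"gripper":[1,1,1,1,1,1,1,1,1,1],"translation":[[10,0.5,0],[20,1,0],[26,1,6],[32,1.5,12],[38,2,18],[43,2.3,23],[48,2.7,28],[53,3,32],[59,3.5,36],[65,4,39]],"yaw":[0,0,0,0,0,0,0,0,0,0]}'
```

```text
time_s: 13.2
tool_pos: [0.4108, 0.0341, 0.0999]
orientation: [180.0, -0.1, -175.6]
force: [-0.5, -0.8, 1.0]
finger_gap: 0.0004
finger_force: 0.0
time_s: 14.2
tool_pos: [0.4762, 0.0381, 0.139]
orientation: [-180.0, 0.0, -175.6]
force: [-1.4, -0.4, 0.2]
finger_gap: 0.0004
finger_force: 0.3
```

```bash
python3 -m creep '{"gripper":[1,1,1,1,1,1,1,1,1,1],"translation":[[6,0.4,3],[12,0.9,6],[18,1.3,8],[25,1.8,11],[32,2.4,13],[39,3,15],[46,3.5,17],[53,4,18],[60,4.6,19],[64,5,20]],"yaw":[0,0,0,0,0,0,0,0,0,0]}'; python3 - <<'E'
from h import *
p,d=robot.get_image("scene");cv2.imwrite("pics/s5.png",p[120:360,260:580,::-1].repeat(2,0).repeat(2,1))
E
```

```text
time_s: 15.2
tool_pos: [0.5402, 0.0432, 0.1586]
orientation: [180.0, -0.0, -175.6]
force: [0.3, -0.1, -0.1]
finger_gap: 0.0004
finger_force: 0.7
```

View pics/s5.png

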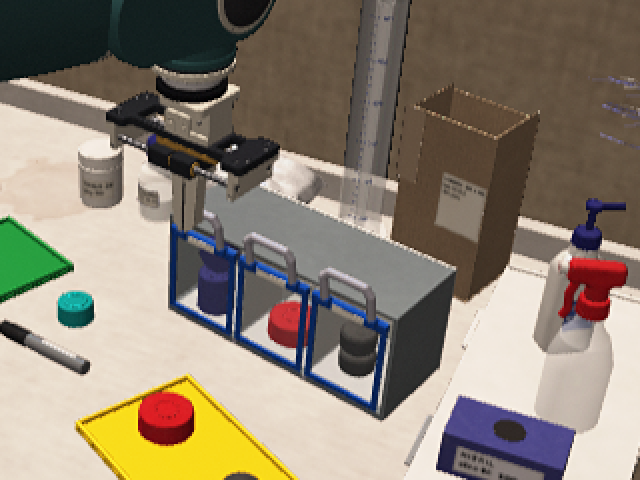

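The bin looks shut with the caps inside, at crop (215,270). I'll press a little to confirm, back off and measure the bar.

```bash
python3 -m creep '{"gripper":[1,1,1,1],"translation":[[1,0,0],[2,0,0],[3,0.2,0],[3,0.2,0]],"yaw":[0,0,0,0]}'; python3 -m creep '{"gripper":[1,1,1,1,1,1,1,1],"translation":[[-10,-1,0],[-35,-3,0],[-75,-6,20],[-110,-8,50],[-150,-10,70],[-180,-10,80],[-180,-10,80],[-180,-10,80]],"yaw":[0,0,0,0,0,0,0,0]}'; python3 - <<'E'
from h import *
p,d=robot.get_image("scene");cv2.imwrite("pics/s6.png",p[120:360,260:580,::-1].repeat(2,0).repeat(2,1))
p,d=robot.get_image("top");X=cloud("top",d)[150:240,310:480].reshape(-1,3)
B=X[(X[:,2]>.16)&(X[:,2]<.19)];o=np.argsort(B[:,1])
for h in np.split(B[o],np.where(np.diff(B[o,1])>.015)[0]+1): print(len(h),h.mean(0))
E
```

```text
time_s: 15.65
tool_pos: [0.5405, 0.0431, 0.1584]
orientation: [-180.0, -0.3, -175.6]
force: [-21.8, -1.9, 7.6]
finger_gap: 0.0008
finger_force: 10.9
time_s: 16.45
tool_pos: [0.3626, 0.0333, 0.239]
orientation: [-180.0, 0.1, -175.6]
force: [1.1, 0.2, 0.0]
finger_gap: 0.0009
finger_force: 0.0
165 [ 0.56920165 -0.15360124  0.17676304]
165 [ 0.56153725 -0.05462104  0.1771157 ]
159 [0.55398498 0.04334629 0.17760041]
```

View pics/s6.png

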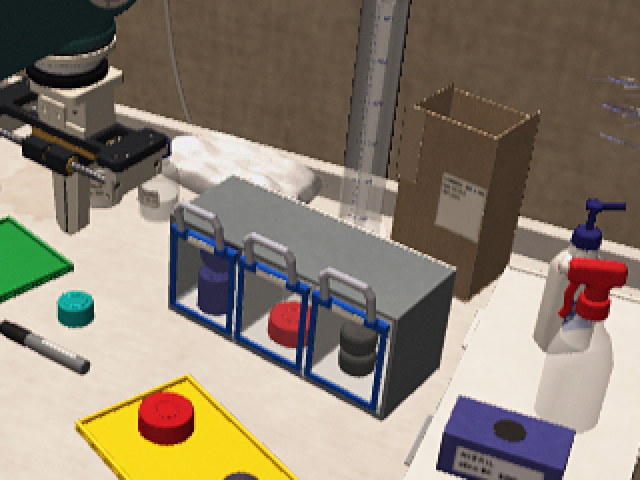

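The bar is back at its starting position to within 0.4 mm, so the left bin is fully shut. The caps are inside at crop (213,280), and everything else is where it was.

```bash
python3 -c "
from plant import robot
print(robot.hand_in())"
```

```text
the job is handed in; nothing more can be done
None
```

The blue cap from the green tray is in the left bin with the other blue caps, the bin is fully shut, nothing else was moved, and I handed the job in after about 16.5 s; the hand-in returned no verdict.

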